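# Fit the orange filter to the studio light

## Task

Turn the revolving filter rack until the orange filter stands at the yellow mark, in the open front of the rack, and take it out there. Press it into the sloping face of the studio light until the sprung tabs on both ends have snapped in and it sits flush, then let go. Leave the other filters in their pockets and the battery and the lens where they are.

Things in the scene. Friction and masses are not known exactly. Their poses are not given: they have to be found in the camera images.
- rack: fixed foot of the revolving filter rack: grey square plate 310 x 310 x 8 mm, origin at the centre of its underside on the table, on the wheel's axis. Its -x side is the open front, with a yellow mark at the edge.
- rack_front (a point): where the front pocket's middle stands: 95 mm from the axis on the rack's -x side, 44 mm above the table (the height of a filter's underside in its pocket); axes as the rack's
- rack_cover (a point): middle of the left panel of the clear plastic dust cover, fixed, 84 mm above the table, 100 mm from the axis on the rack's +y. Flat panels, underside at 80 mm; in the rack's frame they cover x over -60 mm where |y| is 55 to 150 mm, and x over 60 mm in between. The knob and the front (x under -60 mm) are open. Posts 10 mm square at x -54 and 139, y +-149 mm.
- rack_wheel (a joint): how far the white wheel (radius 138 mm) has been turned about the rack's vertical axis since the start, rad, counter-clockwise from above positive; no stops, stays where left (0.08 N m of friction). Four pockets 95 mm from the axis, every 90 degrees, with end walls up to 48 mm above the table.
- knob (a point): centre of the black bar knob on top of the wheel, on its axis, 117 mm above the table. The bar is 52 mm long, 16 mm thick and stands from 100 to 134 mm above the table; below it is a round flange 56 mm across. The point's x axis runs along the bar and turns with the wheel: two pockets lie in the line of the bar, two square to it.
- filter_orange: loose clip-in filter, 60 to 110 g: black-framed plate with an orange window, 92 (its x) x 58 (y) x 5 mm (z), origin at the centre of the plate's underside, z out of its face. Same when turned half round about z. In the rack its x is tangential to the wheel, its underside 44 mm above the table, and it lifts straight out. It starts under the cover, left or right.
- fin (a point): middle of the orange filter's orange grip fin, 18 mm above the plate's underside: 10 mm thick in the filter's x, 40 mm long in y, from z 5 mm (the plate's top) to z 31 mm. Pinch it across the 10 mm.
- tab_a (a joint): sprung tab under the orange filter's +x end: 0 m sprung out, grows as it is pushed in, up to 0.007. It ends 23 mm below the plate; its catch stands out to 37 mm from the filter's middle, upper side 6.5 mm under the plate. Between the tabs a block 60 x 36 x 6 mm under the plate, tapering to 28 mm in y.
- tab_b (a joint): the sprung tab under the orange filter's -x end, likewise
- filter_blue: the same filter with a blue window (its tabs do not move), in the pocket opposite to the orange one; leave it in its pocket
- filter_white: the same filter with a white window, in the pocket between them, near the front at the start; leave it in its pocket
- lamp: stand of the studio light, fixed, black base plate 130 x 160 x 12 mm; origin on the table under the middle of the light's face; its front is its -x, turned away from the robot
- lamp_face: the light's face, fixed, grey, 90 (its x, up the slope) x 138 mm (y, across), sloping 30 degrees from level to look up and to the lamp's front. Origin in the middle of its opening, in the face's plane, 88 mm above the table; z straight out. The opening is 46 (x) by 66 mm (y), 28 mm deep, with 5 mm steel ledges at its y ends, hollow behind.
- seat (a point): same point as the face's origin. The filter goes in straight along -z of the face with the filter's x along the face's y, either way round; when home its plate lies on the face, the two origins together, and both tabs have caught behind the ledges. Snapping in takes about 10 to 15 N in all; each tab gives way by 4 mm.
- battery: grey camera battery 38 x 55 x 20 mm lying on the table behind the lamp, on the robot's side, loose; leave it
- lens: black camera lens, 62 mm across and 61 mm tall, standing beside the lamp, loose; leave it
Mind the look-alikes: they are no part of the job. Leave any green look-alike of the filter_blue alone.

How it is judged:
By the outcome, as a careful person would: the job done as asked, in the order asked, and still so for the second after the job is handed in, with the robot touching nothing.
It also fails if it takes over 69 s, if anything falls off the work surface, if the arm or the gripper's body presses on something with over 40 N, if the wrist force passes 120 N, or if a joint passes its speed limit or range.

## Robot

A 6-joint arm with a two-finger parallel gripper is mounted at the origin on the work surface. World frame = base frame: x ahead of the robot, y to its left, z up, the work surface at z = 0. Lengths are in m, angles in rad, forces in N, time in s.
With the tool pointing down it reaches from about 0.3 to 0.775 m from the base axis. Payload 14.6 kg.
Tool frame: the origin (TCP) lies at the centre of the arm's flange, where the gripper is bolted on; the fingertips stand 199 mm ahead of it and the grasp point (between the pads) lies ctrl.tcp_to_grasp ahead of it (ctrl.tcp_to_grasp is the distance from the TCP to the grasp point, in m); z points along the fingers, y is the line along which they close (so a half turn about z gives the same grasp; the last joint's range is limited). The gripper opens to 94 mm and grips with 3 to 60 N. Pads are 16 mm wide; open, the fingers measure 119 mm over their backs; the gripper's body (75 mm by 177 mm) begins 78 mm behind the grasp point.
Start: joints at [-1.217, 0.3, 1.521, -0, 1.321, -0.067], TCP at [0.225, -0.502, 0.405] pointing down, gripper open.
Joint ranges: [-3.03, 3.03], [-0.79, 2.21], [0.23, 2.52], [-1.04, 4.18], [0, 3.07], [-2.55, 2.55]. Speed limits (rad/s): [2.22, 2.22, 2.57, 3.14, 3.14, 3.14].

## Interface

Orientations are given as [roll, pitch, yaw] about the fixed x, y, z axes, in that order (R = Rz(yaw) Ry(pitch) Rx(roll)).
In Python, from station import ctrl gives the robot as it stands. The module is installed in compiled form; this text tells all that it offers.
- The arm moves only by the shell command python3 -m jog 'ROWS' [OPENING] [FORCE]. ROWS is JSON, a list of rows, each a list of 6 numbers: the shift along the tool's x, y, z in cm, then the turn, a rotation vector about the tool's x, y, z in rad. In form: [[tx, ty, tz, ax, ay, az], ...]. A call has 1 to 8 rows; each row is the pose to reach, as a shift and turn from the pose commanded when the call began, along the tool's axes at that moment; what a row does not reach only later rows make up. A row lasts 1/10 s, in which the tool goes at most 50 mm and 8.59 degrees, less where a joint would pass 70% of its speed; a pose out of reach is approached as far as the arm can. A call with a gripper value outside its range is refused whole. OPENING is the opening in per cent of the stroke, from 0 (shut) to 100 (fully open), set as the call begins (- or left out, the last holds). The fingers move at their own pace and stop on an object; FORCE is the grip in N (left out, the last holds). Time passes only in rows, so rows that repeat a pose let the fingers close. It gives the time, the measured TCP pose, the force, the opening and the grip force at its end, in the units of the state.
- ctrl.get_obs(): the state, without advancing time (a new reading comes with each control period).
- ctrl.camera(name): name is "scene" or "side" or "wrist"; returns a dict with "img" (480x640x3 uint8, blue, green, red), "intrinsics" (3x3 intrinsics, pixels), "R" (3x3) and "t" (3): a world point X has camera coordinates R X + t. Camera axes: x right, y down, z forward; pixel columns grow to the right and rows downward; lengths in m; the calibration is good to about 2 mm. A picture is of the moment at which its call begins. There is no depth.
- ctrl.hand_in(): hands the job in; it is judged then, once.
The state is a dict: "time_s": time; "qpos": joint angles; "joint_vel": joint speeds; "tau": joint torques, N m; "ee_pos": TCP position; "eef_rot": TCP orientation; "force": force on the tool from outside, world axes, zero at the start; "moment": the same for the moment, N m; "grip_width": finger opening in m; "grip_force": force on a finger pad.
Only numpy, scipy, OpenCV 4.12 (cv2) and the standard library are available. Lean on these libraries where they do the work, as an engineer would, in place of code of your own. Each camera call takes 0.05 s, during which the arm holds its last target. There are 200 camera calls.

## Working session

There is one attempt and no reset: what is moved stays moved. The work goes in short steps, Python scripts to look and compute and a shell command to move; the robot and the scene stay as the last step left them, time stands still between calls to the robot, and variables do not carry over. Pictures are saved under pics/ and viewed, at most 10 in all, crops included, and the job is handed in when it is done.

```bash
mkdir -p pics; python3 - <<'E'
from station import ctrl
import cv2,numpy as np
for n in ["scene","side"]:
    c=ctrl.camera(n); cv2.imwrite(f"pics/{n}0.png",c["img"]); np.savez(f"pics/{n}0.npz",**c)
    C=-np.array(c["R"]).T@c["t"]; print(n,C.round(3),np.array(c["R"])[2].round(2),c["intrinsics"][0][0])
o=ctrl.get_obs(); print(ctrl.tcp_to_grasp,o["ee_pos"],o["eef_rot"],o["time_s"])
E
```

```text
scene [ 1.061 -0.065  1.06 ] [-0.52  0.04 -0.85] 480.1384414481568
side [-0.025  0.681  0.732] [ 0.46 -0.65 -0.6 ] 509.11237899878523
0.1804 [ 0.22465452 -0.50198795  0.40413534] [-3.14054153e+00 -7.10967204e-05  4.20794218e-01] 0.1
```

View pics/scene0.png

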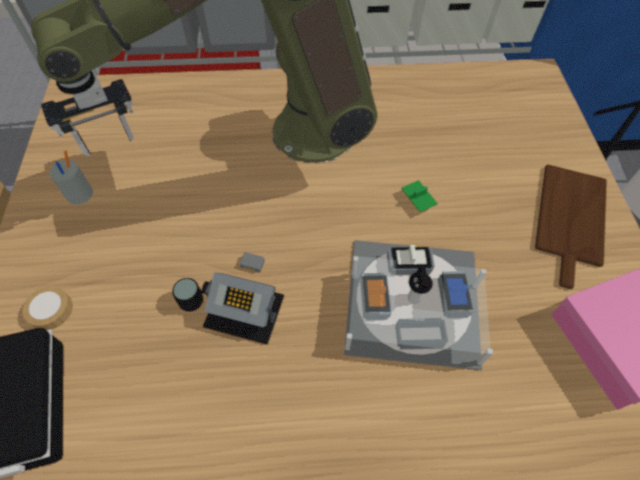

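View pics/side0.png

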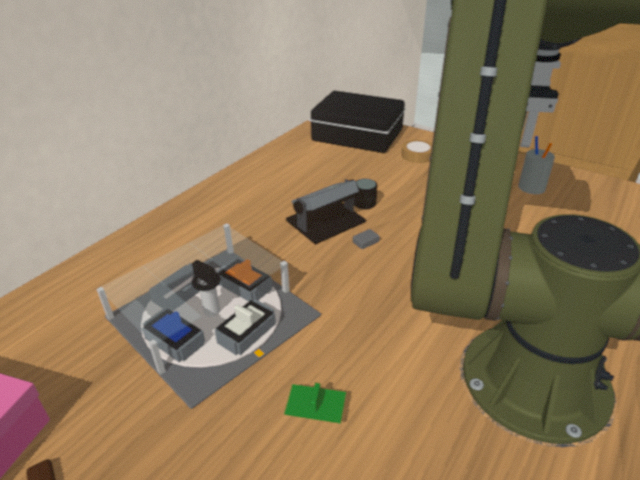

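The scene picture shows the rack at about (418,305): orange (376,293), blue (457,290), white (410,258), empty pocket (422,333). The lamp is at (240,305), with the battery at (252,262) and the lens at (188,294). Things that could be taken for the orange filter:
- The orange window at (376,293), in the rack.
- The green look-alike on the table at (420,197).
- The wood/white dish at (45,308).

The orange window in the rack is the one. It stands at the rack's right (-y), so the wheel has to turn about -90°. Next I'll take close crops.

```bash
python3 - <<'E'
import cv2,numpy as np
a=cv2.imread("pics/scene0.png"); b=cv2.imread("pics/side0.png")
r=cv2.resize(a[232:372,338:498],None,fx=4,fy=4,interpolation=cv2.INTER_CUBIC)  #640x560
cv2.imwrite("pics/c1.png",r)
l=cv2.resize(a[255:350,165:295],None,fx=5,fy=5,interpolation=cv2.INTER_CUBIC)
cv2.imwrite("pics/c2.png",l)
E
```

```text
(no output)
```

View pics/c1.png

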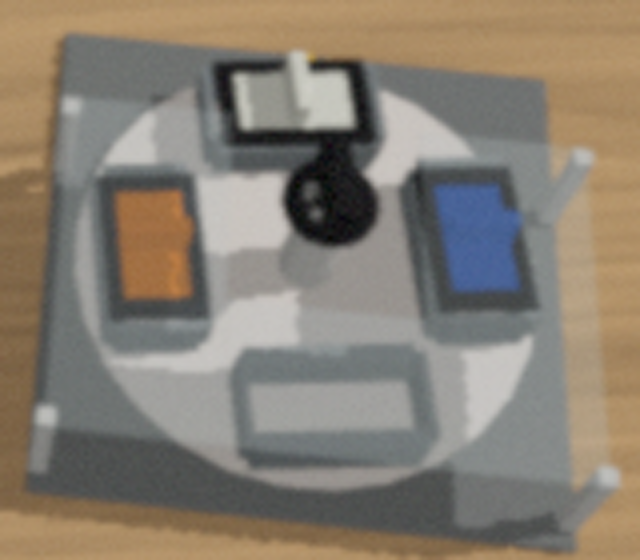

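View pics/c2.png

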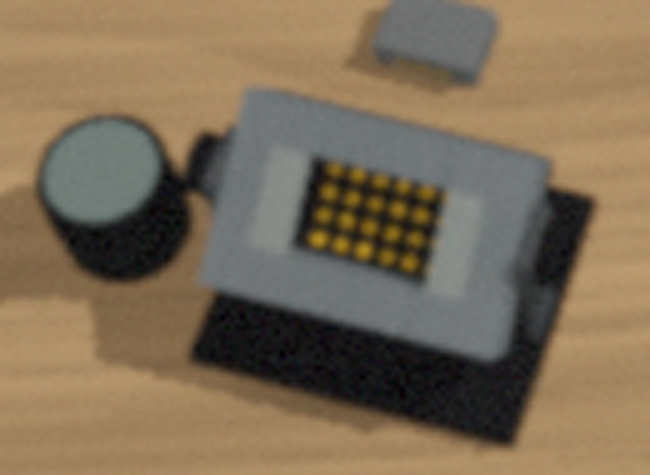

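Crop 1 shows the orange filter at crop (155,245), in the -y pocket. The white one is nearly at the yellow mark at (310,55), and the knob is at about (332,195). Plate corners are at (65,35), (545,80) and (28,490). Crop 2 shows the lamp face corners at (247,90), (550,158), (503,362) and (203,285), with the opening centred at about (370,222).

```bash
cat > h.py <<'E'
import numpy as np, cv2
from scipy.spatial.transform import Rotation as Ro
from station import ctrl
def ray(c,p,z):
    K,R,t=[np.array(c[k]) for k in("intrinsics","R","t")]
    C=-R.T@t; d=R.T@np.linalg.solve(K,[p[0],p[1],1.]); return C+d*(z-C[2])/d[2]
def proj(c,X):
    p=np.array(c["intrinsics"])@(np.array(c["R"])@np.array(X)+c["t"]); return p[:2]/p[2]
def pose():
    o=ctrl.get_obs(); return np.array(o["ee_pos"]),Ro.from_euler("xyz",o["eef_rot"])
def goto(G,R,tip=None):
    """print row in tool axes to bring grasp point to G with tool orientation R"""
    p,r=pose(); tcp=np.array(G)-R.as_matrix()[:,2]*ctrl.tcp_to_grasp
    d=r.inv().apply(tcp-p)*100; w=(r.inv()*R).as_rotvec(); print("row",d.round(2),w.round(3)); return d,w
E
python3 - <<'E'
from h import *
c=np.load("pics/scene0.npz"); s=np.load("pics/side0.npz")
A=lambda u,v:(338+u/4-.4,232+v/4-.4); B=lambda u,v:(165+u/5-.4,255+v/5-.4)
pc=[ray(c,A(*q),.008) for q in[(65,35),(545,80),(575,548),(28,490)]]
print("plate",[p[:2].round(3) for p in pc],[round(np.linalg.norm(pc[i]-pc[i-1]),3) for i in range(4)]); ctr=np.mean(pc,0); print(ctr.round(4))
d=(pc[1]+pc[2]-pc[0]-pc[3]); print("rack +y deg",np.degrees(np.arctan2(d[1],d[0])))
img=c["img"]; hsv=cv2.cvtColor(img,cv2.COLOR_BGR2HSV)
for n,lo,hi in[("or",(5,120,60),(20,255,255)),("bl",(105,120,40),(130,255,255))]:
    m=cv2.inRange(hsv,lo,hi); m[:232]=0; m[372:]=0; m[:,:338]=0; m[:,498:]=0
    k=max(cv2.findContours(m,0,1)[0],key=cv2.contourArea); print(n,cv2.minAreaRect(k),ray(c,cv2.minAreaRect(k)[0],.049)[:2].round(4))
print("knob flange",ray(c,A(330,203),.1)[:2].round(4))
f=[ray(c,B(*q),z) for q,z in[((247,90),.1105),((550,158),.1105),((503,364),.0655),((203,285),.0655)]]
print("face",[p.round(3) for p in f],[round(np.linalg.norm(f[i]-f[i-1]),3) for i in range(4)],np.mean(f,0).round(4))
d=f[1]+f[2]-f[0]-f[3]; print("face across deg",np.degrees(np.arctan2(d[1],d[0])))
print("open ctr",ray(c,B(368,222),.088)[:2].round(4))
# white ends
E
```

```text
plate [array([0.405, 0.08 ]), array([0.458, 0.384]), array([0.759, 0.328]), array([0.706, 0.027])] [np.float64(0.306), np.float64(0.308), np.float64(0.306), np.float64(0.306)]
[0.5818 0.2048 0.008 ]
rack +y deg 80.01689132354228
or ((376.0, 293.0), (26.0, 18.0), 90.0) [0.5781 0.1108]
bl ((456.5, 291.0), (24.0, 19.0), 90.0) [0.5851 0.3   ]
knob flange [0.5825 0.2045]
face [array([ 0.534, -0.256,  0.111]), array([ 0.577, -0.121,  0.11 ]), array([ 0.654, -0.146,  0.066]), array([ 0.607, -0.28 ,  0.066])] [np.float64(0.089), np.float64(0.141), np.float64(0.093), np.float64(0.141)] [ 0.5928 -0.2008  0.088 ]
face across deg 71.62892016197475
open ctr [ 0.5917 -0.2037]
```

```bash
python3 - <<'E'
from h import *
c=np.load("pics/scene0.npz"); print(ray(c,(338+335/4,232+140/4),.134).round(3))
goto([.582,.2047,.25],Ro.from_euler("xyz",[np.pi,0,np.radians(178)]))
E
```

```text
[0.562 0.205 0.134]
row [ 61.48 -49.91  -2.57] [-0.000e+00 -1.000e-03 -2.686e+00]
```

```bash
python3 -m jog '[[61.5,-49.9,-2.6,0,0,-2.68],[61.5,-49.9,-2.6,0,0,-2.68],[61.5,-49.9,-2.6,0,0,-2.68],[61.5,-49.9,-2.6,0,0,-2.68],[61.5,-49.9,-2.6,0,0,-2.68],[61.5,-49.9,-2.6,0,0,-2.68],[61.5,-49.9,-2.6,0,0,-2.68],[61.5,-49.9,-2.6,0,0,-2.68]]' 60; python3 - <<'E'
from h import *
goto([.582,.2047,.25],Ro.from_euler("xyz",[np.pi,0,np.radians(178)])); print(ctrl.get_obs()["qpos"])
E
```

```text
time_s: 0.9
ee_pos: [0.4055, -0.1433, 0.4179]
eef_rot: [3.141, 0.0, 1.627]
force: [1.3, -1.3, 0.2]
grip_width: 0.056
grip_force: 0.0
row [33.76 19.57 -1.25] [ 0.    0.   -1.48]
[-4.24883419e-01  1.66701665e-02  1.81760390e+00  1.26529839e-05
  1.30718247e+00 -4.80862013e-01]
```

```bash
python3 -m jog '[[33.5,19.6,-1.2,0,0,-1.48],[33.5,19.6,-1.2,0,0,-1.48],[33.5,19.6,-1.2,0,0,-1.48],[33.5,19.6,-1.2,0,0,-1.48],[33.5,19.6,-1.2,0,0,-1.48],[33.5,19.6,-1.2,0,0,-1.48],[33.5,19.6,-1.2,0,0,-1.48],[33.5,19.6,-1.2,0,0,-1.48]]'; python3 -m jog '[[0,0,0,0,0,-0.4],[0,0,0,0,0,-0.4],[0,0,0,0,0,-0.4]]'; python3 - <<'E'
from h import *
goto([.582,.2047,.25],Ro.from_euler("xyz",[np.pi,0,np.radians(178)])); print(ctrl.get_obs()["qpos"])
c=ctrl.camera("wrist"); cv2.imwrite("pics/w1.png",c["img"]); np.savez("pics/w1.npz",**c)
E
```

```text
time_s: 1.7
ee_pos: [0.5848, 0.2018, 0.4292]
eef_rot: [-3.141, -0.001, 2.828]
force: [0.7, -0.5, 0.5]
grip_width: 0.0561
grip_force: 0.0
time_s: 2.0
ee_pos: [0.5842, 0.1995, 0.4291]
eef_rot: [-3.141, -0.001, -3.056]
force: [0.1, -0.9, 1.2]
grip_width: 0.0565
grip_force: 0.0
row [ 0.18  0.54 -0.13] [-0.    -0.001  0.121]
[ 2.69701009e-01  4.36767514e-01  1.27889957e+00 -4.64054608e-05
  1.42707308e+00 -1.38680968e+00]
```

View pics/w1.png

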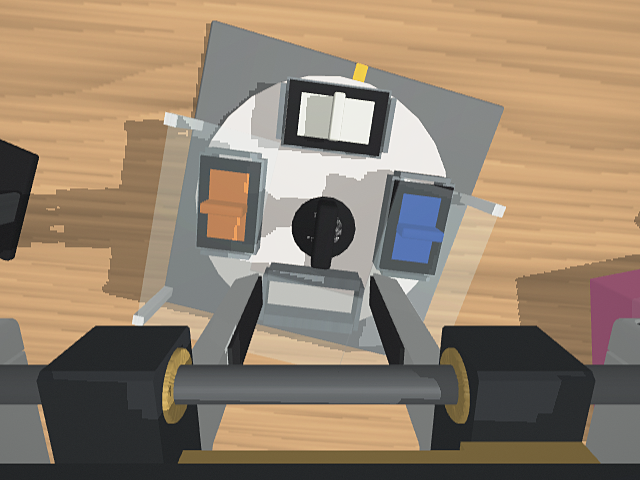

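The wrist picture shows the knob bar running from about (325,200) to (321,268), in the line of the white and empty pockets. White plate corners are at about (290,78), (389,92), (380,157) and (284,146). The yellow mark is at (360,72), orange at (228,204) and blue at (417,230).

```bash
python3 - <<'E'
from h import *
c=np.load("pics/w1.npz")
w=[ray(c,q,.049)[:2] for q in[(290,78),(389,92),(380,157),(284,146)]]
print("white",np.mean(w,0).round(4),[np.linalg.norm(w[i]-w[i-1]).round(3) for i in range(4)])
d=w[1]+w[2]-w[0]-w[3]; print("tang",np.degrees(np.arctan2(d[1],d[0])))
print("mark",ray(c,(360,72),.008)[:2].round(4))
K=[ray(c,q,.134)[:2] for q in[(321,268),(325,203)]]; print("bar",K,np.linalg.norm(K[0]-K[1]))
d=K[0]-K[1];print(np.degrees(np.arctan2(d[1],d[0])))
pc=[ray(c,q,.008)[:2] for q in[(212,21),(503,107)]]; d=pc[1]-pc[0]; print(pc,np.linalg.norm(d),np.degrees(np.arctan2(d[1],d[0])))
# rack front edge is -x side; centre = mid + .155*x axis
u=d/np.linalg.norm(d); print("axis",(pc[0]+pc[1])/2+.155*np.array([u[1],-u[0]]))
goto([.582,.2047,.1225],Ro.from_euler("xyz",[np.pi,0,np.radians(178)]))
E
```

```text
white [0.4849 0.211 ] [np.float64(0.06), np.float64(0.092), np.float64(0.059), np.float64(0.093)]
tang 88.05518037665864
mark [0.4349 0.2327]
bar [array([0.60372646, 0.2065768 ]), array([0.5517152 , 0.20490682])] 0.05203806232889811
1.839015449599923
[array([0.40162558, 0.08280935]), array([0.45527835, 0.38417771])] 0.3061070167121832 79.9053650951694
axis [0.5810525  0.20632598]
row [ 0.16  0.56 12.63] [-0.    -0.001  0.125]
```

```bash
python3 -m jog '[[0.2,0.6,3,0,0,0.12],[0.2,0.6,7,0,0,0.12],[0.2,0.6,11,0,0,0.12],[0.2,0.6,12.6,0,0,0.12],[0.2,0.6,12.6,0,0,0.12],[0.2,0.6,12.6,0,0,0.12]]'; python3 - <<'E'
from h import *
goto([.5817,.2053,.1225],Ro.from_euler("xyz",[np.pi,0,np.radians(178)]))
E
```

```text
time_s: 2.65
ee_pos: [0.5818, 0.2049, 0.3043]
eef_rot: [-3.142, 0.0, 3.1]
force: [0.7, 1.2, 0.5]
grip_width: 0.0566
grip_force: 0.0
row [0.02 0.04 0.14] [-0.     0.    -0.007]
```

```bash
python3 -m jog '[[0,0,0,0,0,0],[0,0,0,0,0,0],[0,0,0,0,0,0],[0,0,0,0,0,0],[0,0,0,0,0,0]]' 0 15; python3 -m jog '[[0,0,0,0,0,0.12],[0,0,0,0,0,0.24],[0,0,0,0,0,0.36],[0,0,0,0,0,0.48],[0,0,0,0,0,0.6],[0,0,0,0,0,0.72],[0,0,0,0,0,0.84],[0,0,0,0,0,0.96]]'
```

```text
time_s: 3.15
ee_pos: [0.5817, 0.2049, 0.3039]
eef_rot: [3.142, 0.0, 3.101]
force: [0.4, 0.8, -0.6]
grip_width: 0.0197
grip_force: 0.0
time_s: 3.95
ee_pos: [0.5813, 0.2044, 0.3039]
eef_rot: [-3.139, 0.0, 2.136]
force: [-9.8, -7.3, 5.7]
grip_width: 0.0162
grip_force: 15.0
```

```bash
python3 -m jog '[[0,0,0,0,0,0.12],[0,0,0,0,0,0.24],[0,0,0,0,0,0.36],[0,0,0,0,0,0.48],[0,0,0,0,0,0.6],[0,0,0,0,0,0.7],[0,0,0,0,0,0.74],[0,0,0,0,0,0.74]]'; python3 -m jog '[[0,0,0,0,0,0],[0,0,0,0,0,0]]' 60; python3 -m jog '[[0,0,-4,0,0,0],[0,0,-8,0,0,0],[0,0,-12,0,0,0],[0,0,-12,0,0,0]]';  python3 - <<'E'
from h import *
c=ctrl.camera("wrist"); cv2.imwrite("pics/w2.png",c["img"]); np.savez("pics/w2.npz",**c)
E
```

```text
time_s: 4.75
ee_pos: [0.5807, 0.2044, 0.3038]
eef_rot: [-3.136, 0.003, 1.399]
force: [-19.4, -8.4, 11.3]
grip_width: 0.016
grip_force: 15.0
time_s: 4.95
ee_pos: [0.5817, 0.2049, 0.3038]
eef_rot: [3.141, -0.0, 1.401]
force: [0.2, 0.5, -0.1]
grip_width: 0.0289
grip_force: 0.0
time_s: 5.35
ee_pos: [0.5816, 0.205, 0.4298]
eef_rot: [3.133, -0.004, 1.401]
force: [0.1, 0.2, -0.4]
grip_width: 0.0557
grip_force: 0.0
```

View pics/w2.png

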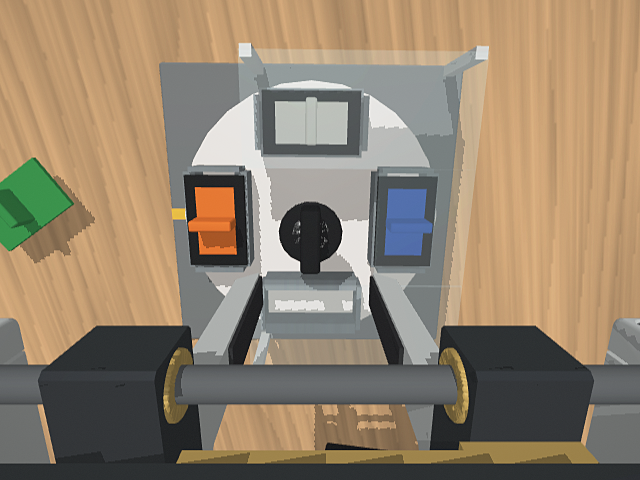

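The wheel has turned: orange is now at (215,220), beside the yellow mark at (178,214). White is at (312,122) and blue at (405,222), both still in their pockets. Plate corners for orange are at about (184,177), (236,172), (246,265) and (191,266).

```bash
python3 - <<'E'
from h import *
c=np.load("pics/w2.npz")
w=[ray(c,q,.049)[:2] for q in[(184,177),(236,172),(246,265),(191,266)]]
print("or",np.mean(w,0).round(4),[np.linalg.norm(w[i]-w[i-1]).round(3) for i in range(4)])
d=w[0]+w[1]-w[2]-w[3]; print("tang",np.degrees(np.arctan2(d[1],d[0])))
print("mark",ray(c,(178,214),.008)[:2].round(4))
h=cv2.cvtColor(c["img"],cv2.COLOR_BGR2HSV); m=cv2.inRange(h,(5,150,60),(18,255,255)); m[:,:180]=0;m[:,255:]=0;m[:180]=0;m[270:]=0
k=max(cv2.findContours(m,0,1)[0],key=cv2.contourArea); print(cv2.boundingRect(k))
K=[ray(c,q,.134)[:2] for q in[(310,273),(311,205)]]; d=K[1]-K[0]; print("bar",np.linalg.norm(d),np.degrees(np.arctan2(d[1],d[0])),np.mean(K,0))
# fin top edges
print("fin top ends",ray(c,(191,225),.075),ray(c,(237,227),.075))
print("front exp",np.array([.5815,.2055])+.095*np.array([np.cos(np.radians(170)),np.sin(np.radians(170))]))
goto([.488,.222,.066],Ro.from_euler("xyz",[np.pi,0,np.radians(170)]))
E
```

```text
or [0.4842 0.2232] [np.float64(0.091), np.float64(0.051), np.float64(0.095), np.float64(0.057)]
tang 81.62470375394906
mark [0.4341 0.232 ]
(188, 187, 49, 68)
bar 0.054730521556297686 79.3003215395804 [0.58016607 0.20930684]
fin top ends [0.46980416 0.22761737 0.075     ] [0.51164332 0.2184537  0.075     ]
front exp [0.48794326 0.22199658]
row [ 0.06 -9.6  17.96] [ 0.005  0.002 -1.566]
```

```bash
python3 -m jog '[[0,-3,0,0,0,-0.15],[0,-6,0,0,0,-0.3],[0,-9.6,0,0,0,-0.45],[0,-9.6,0,0,0,-0.6],[0,-9.6,0,0,0,-0.75],[0,-9.6,0,0,0,-0.9],[0,-9.6,0,0,0,-1.05],[0,-9.6,0,0,0,-1.2]]' ; python3 -m jog '[[0,0,2,0,0,-0.15],[0,0,4,0,0,-0.3],[0,0,6,0,0,-0.36],[0,0,6,0,0,-0.36],[0,0,6,0,0,-0.36]]';  python3 - <<'E'
from h import *
c=ctrl.camera("wrist"); cv2.imwrite("pics/w3.png",c["img"]); np.savez("pics/w3.npz",**c)
goto([.489,.2223,.071],Ro.from_euler("xyz",[np.pi,0,np.radians(170)])); print(ctrl.get_obs()["qpos"])
E
```

```text
time_s: 6.2
ee_pos: [0.4871, 0.2212, 0.4224]
eef_rot: [-3.14, -0.001, 2.607]
force: [-0.3, 0.3, -0.1]
grip_width: 0.0565
grip_force: 0.0
time_s: 6.7
ee_pos: [0.4871, 0.2212, 0.3636]
eef_rot: [-3.141, -0.001, 2.959]
force: [0.7, -0.4, 0.5]
grip_width: 0.0562
grip_force: 0.0
row [-0.15  0.14 11.28] [ 0.     0.    -0.008]
[ 3.57776077e-01  3.03390942e-01  1.61366277e+00  1.61173651e-05
  1.22418516e+00 -1.03025449e+00]
```

View pics/w3.png

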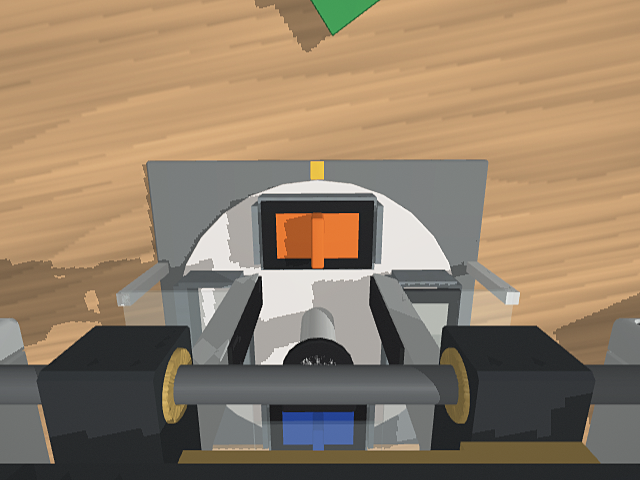

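The orange filter stands in line with the yellow mark (317,170). Its fin is at x≈318, rows 213–268, and its plate corners are at (262,200), (375,200), (371,268) and (263,268).

```bash
python3 - <<'E'
from h import *
c=np.load("pics/w3.npz")
w=[ray(c,q,.049)[:2] for q in[(261,200),(375,200),(372,269),(263,269)]]
print("or",np.mean(w,0).round(4),[np.linalg.norm(w[i]-w[i-1]).round(3) for i in range(4)])
d=w[0]+w[3]-w[2]-w[1]; print("tang",np.degrees(np.arctan2(d[1],d[0])))
f=[ray(c,q,.075)[:2] for q in[(318,213),(318,268)]]; print(f,np.mean(f,0),np.linalg.norm(f[0]-f[1]))
E
```

```text
or [0.4856 0.2241] [np.float64(0.059), np.float64(0.092), np.float64(0.059), np.float64(0.093)]
tang -100.42910897362393
[array([0.46241428, 0.22837998]), array([0.50494443, 0.22062606])] [0.48367936 0.22450302] 0.04323120172958209
```

```bash
python3 -m jog '[[0,0.2,4,0,0,-0.008],[0,0.2,8,0,0,-0.008],[0,0.2,10,0,0,-0.008],[0,0.2,11.3,0,0,-0.008],[0,0.2,11.3,0,0,-0.008],[0,0.2,11.3,0,0,-0.008]]' && python3 -m jog '[[0,0,0,0,0,0],[0,0,0,0,0,0],[0,0,0,0,0,0],[0,0,0,0,0,0],[0,0,0,0,0,0],[0,0,0,0,0,0],[0,0,0,0,0,0]]' 0 40
```

```text
time_s: 7.35
ee_pos: [0.4878, 0.2233, 0.2521]
eef_rot: [3.141, 0.002, 2.968]
force: [-0.2, -0.3, 0.7]
grip_width: 0.0567
grip_force: 0.0
time_s: 8.05
ee_pos: [0.4874, 0.2231, 0.2508]
eef_rot: [3.142, 0.0, 2.969]
force: [-0.8, 0.2, -0.4]
grip_width: 0.0098
grip_force: 40.0
```

```bash
python3 -m jog '[[0,0,-1,0,0,0],[0,0,-2,0,0,0],[0,0,-4,0,0,0],[0,0,-7,0,0,0],[0,0,-11,0,0,0],[0,0,-15,0,0,0],[0,0,-15,0,0,0],[0,0,-15,0,0,0]]'; python3 - <<'E'
from h import *
a=np.radians(161.6); n=np.array([-.5*np.cos(a),-.5*np.sin(a),.8660])
z=-n; y=np.array([np.cos(a-np.pi/2),np.sin(a-np.pi/2),0]); x=np.cross(y,z)
R=Ro.from_matrix(np.c_[x,y,z]); S=np.array([.5925,-.202,.088])
print(R.as_euler("xyz"))
goto(S+n*.13+[0,0,.03],R)
goto(S+n*.13+[0,0,.03],Ro.from_euler("xyz",[np.pi,0,a]))
print(ctrl.get_obs()["qpos"])
E
```

```text
time_s: 8.85
ee_pos: [0.4872, 0.2231, 0.4018]
eef_rot: [3.141, 0.002, 2.969]
force: [0.5, 0.0, -2.0]
grip_width: 0.0096
grip_force: 40.0
[-3.14159265 -0.52361148  2.82045207]
row [-33.03 -42.36   1.51] [-0.038  0.524  0.145]
row [-24.11 -41.02  -0.92] [0.001 0.002 0.148]
[ 3.61018367e-01  2.70317974e-01  1.56572029e+00  1.91178228e-05
  1.30361635e+00 -1.03702617e+00]
```

```bash
python3 -m jog '[[-3,-4,0.1,0,0.05,0.01],[-6,-8,0.3,0,0.1,0.03],[-10,-13,0.5,-0.01,0.15,0.04],[-14,-18,0.7,-0.01,0.2,0.06],[-18,-23,0.9,-0.02,0.28,0.08],[-22,-28,1.1,-0.03,0.36,0.1],[-26,-33,1.3,-0.03,0.42,0.12],[-29,-37,1.4,-0.035,0.48,0.135]]'; python3 - <<'E'
from h import *
a=np.radians(161.6); n=np.array([-.5*np.cos(a),-.5*np.sin(a),.8660])
z=-n; y=np.array([np.cos(a-np.pi/2),np.sin(a-np.pi/2),0]); x=np.cross(y,z)
R=Ro.from_matrix(np.c_[x,y,z]); S=np.array([.5925,-.202,.088])
goto(S+n*.13+[0,0,.03],R); print(ctrl.get_obs()["qpos"])
E
```

```text
time_s: 9.65
ee_pos: [0.677, -0.1311, 0.3869]
eef_rot: [3.14, -0.486, 2.831]
force: [-0.3, 0.4, -1.0]
grip_width: 0.0095
grip_force: 40.0
row [-8.53 -9.49 -4.51] [-0.003  0.038  0.009]
[-0.24763967  0.72488093  0.95339322  0.03392901  1.94800497 -1.50222677]
```

```bash
python3 -m jog '[[-2.5,-3,-1.3,0,0.015,0],[-5,-6,-2.6,0,0.03,0.005],[-8.5,-9.5,-4.5,0,0.038,0.009],[-8.5,-9.5,-4.5,0,0.038,0.009],[-8.5,-9.5,-4.5,0,0.038,0.009]]'; python3 - <<'E'
from h import *
a=np.radians(161.6); n=np.array([-.5*np.cos(a),-.5*np.sin(a),.8660])
z=-n; y=np.array([np.cos(a-np.pi/2),np.sin(a-np.pi/2),0]); x=np.cross(y,z)
R=Ro.from_matrix(np.c_[x,y,z]); S=np.array([.5925,-.202,.088])
goto(S+n*.13+[0,0,.03],R); print(ctrl.get_obs()["qpos"])
for k in["wrist","scene","side"]:
    c=ctrl.camera(k); cv2.imwrite(f"pics/{k}4.png",c["img"]); np.savez(f"pics/{k}4.npz",**c)
E
```

```text
time_s: 10.15
ee_pos: [0.7394, -0.2514, 0.3851]
eef_rot: [-3.139, -0.523, 2.819]
force: [-0.9, -0.0, -1.9]
grip_width: 0.0095
grip_force: 40.0
row [ 0.06  0.05 -0.16] [-0.002  0.001 -0.001]
[-0.37211204  1.04360619  0.40842603 -0.03435702  2.21154165 -1.63422278]
```

View pics/wrist4.png

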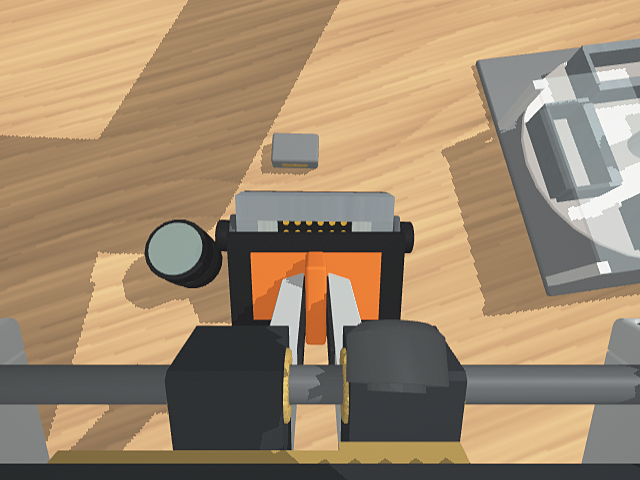

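The wrist picture shows the filter held square. Its far plate corners are at (229,231) and (405,231), with the fin at x≈316. The lamp face's upper edge runs from (236,194) to (395,194), and the LED rows are at y≈222–232.

```bash
cat >> h.py <<'E'
def rayplane(c,p,P,n):
    K,R,t=[np.array(c[k]) for k in("intrinsics","R","t")]
    C=-R.T@t; d=R.T@np.linalg.solve(K,[p[0],p[1],1.]); return C+d*((P-C)@n)/(d@n)
E
python3 - <<'E'
from h import *
c=np.load("pics/wrist4.npz"); p,r=pose(); M=r.as_matrix()
# filter plate top plane in tool coords
Pt=p+M[:,2]*(.1804+.0264-.005)
f=[r.inv().apply(rayplane(c,q,Pt,M[:,2])-p) for q in[(229,231),(405,231)]]
print("filter far corners tool",np.round(f,4),"width",np.linalg.norm(f[0]-f[1]))
# face
a=np.radians(161.6); n=np.array([-.5*np.cos(a),-.5*np.sin(a),.8660]); S=np.array([.5925,-.202,.088])
e=[rayplane(c,q,S,n) for q in[(236,193.5),(395,193.5)]]
print("face top corners",np.round(e,4),np.linalg.norm(e[0]-e[1]))
d=e[1]-e[0]; print("across deg",np.degrees(np.arctan2(d[1],d[0])))
up=np.array([.866*np.cos(a),.866*np.sin(a),.5]); print("centre",np.mean(e,0)-.045*up)
# scene: shape points with refined corners
hsv=cv2.cvtColor(c["img"],cv2.COLOR_BGR2HSV)
z=cv2.resize(c["img"][180:340,200:430],None,fx=3,fy=3,interpolation=cv2.INTER_CUBIC); cv2.imwrite("pics/w4c.png",z)
E
```

```text
filter far corners tool [[ 0.0306 -0.0457  0.2018]
 [ 0.0304  0.0432  0.2018]] width 0.08884144175994184
face top corners [[ 0.531  -0.2543  0.1122]
 [ 0.5742 -0.1245  0.1122]] 0.13675521304231583
across deg 71.59821271141855
centre [ 0.58958211 -0.2016736   0.08965805]
```

View pics/w4c.png

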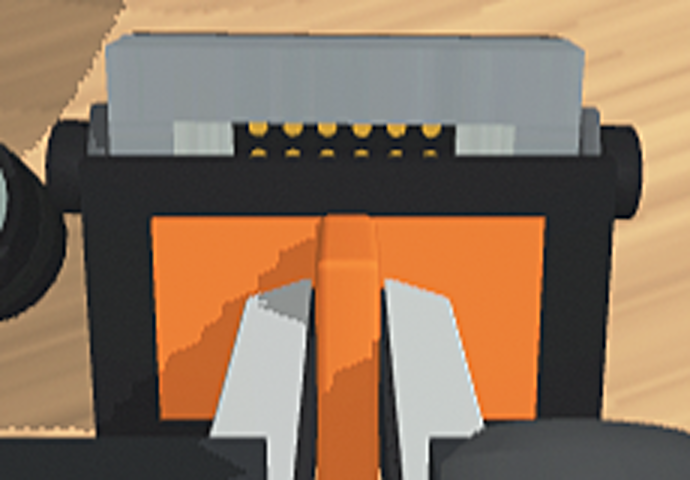

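The crop confirms the filter is square to the face. The opening's upper edge is at row ≈220.8, its middle column ≈314.9, and the filter's middle column ≈316.2. I'll work out the offset within this one camera.

```bash
python3 - <<'E'
from h import *
c=np.load("pics/wrist4.npz"); p,r=pose(); M=r.as_matrix(); inv=r.inv()
Pt=p+M[:,2]*(.1804+.0264-.005)
f=[inv.apply(rayplane(c,q,Pt,M[:,2])-p) for q in[(226.7,232.3),(405.7,232.3)]]
F=np.mean(f,0)-[.029,0,-.005]; print("filter origin tool",F.round(4),np.linalg.norm(f[0]-f[1]))
a=np.radians(161.6); n=np.array([-.5*np.cos(a),-.5*np.sin(a),.8660]); up=np.array([.866*np.cos(a),.866*np.sin(a),.5])
for S in([.5925,-.202,.088],[.5935,-.202,.088]):
    S=np.array(S)
    O=rayplane(c,(314.9,220.8),S,n)-.023*up; T=rayplane(c,(314.9,195),S,n)-.045*up
    print("opening world",O.round(4),"from edge",T.round(4),"S tool",inv.apply(S-p).round(4),"O tool",inv.apply(O-p).round(4),"move cm",((inv.apply(O-p)-F)*100).round(2))
# opening/face in scene view again: from first image at face plane
s=np.load("pics/scene0.npz"); S=np.array([.5925,-.202,.088]); B=lambda u,v:(165+u/5-.4,255+v/5-.4)
q=[rayplane(s,B(*k),S,n) for k in[(268,148),(485,197),(463,297),(250,248)]]; print(np.mean(q,0).round(4),[np.linalg.norm(q[i]-q[i-1]).round(3) for i in range(4)])
E
```

```text
filter origin tool [ 0.0009 -0.0017  0.2068] 0.09043839535191443
opening world [ 0.591  -0.2027  0.0887] from edge [ 0.5905 -0.2025  0.089 ] S tool [-0.016  -0.0014  0.3368] O tool [-0.0146 -0.0025  0.3368] move cm [-1.54 -0.08 13.  ]
opening world [ 0.5912 -0.2027  0.0891] from edge [ 0.5907 -0.2025  0.0895] S tool [-0.0168 -0.001   0.3363] O tool [-0.0145 -0.0025  0.3363] move cm [-1.53 -0.08 12.95]
[ 0.5918 -0.2047  0.0879] [np.float64(0.045), np.float64(0.101), np.float64(0.045), np.float64(0.1)]
```

```bash
python3 -m jog '[[-1,-0.1,3,0,0,0],[-1.55,-0.1,6,0,0,0],[-1.55,-0.1,8.5,0,0,0],[-1.55,-0.1,10,0,0,0],[-1.55,-0.1,10,0,0,0],[-1.55,-0.1,10,0,0,0]]'; python3 - <<'E'
from h import *
c=ctrl.camera("wrist"); np.savez("pics/w5.npz",**c)
p,r=pose(); print(r.inv().apply(np.array([.591,-.2027,.0887])-p).round(4), ctrl.get_obs()["qpos"][2:5],r.as_euler("xyz"))
E
```

```text
time_s: 10.9
ee_pos: [0.7043, -0.238, 0.296]
eef_rot: [-3.139, -0.518, 2.822]
force: [0.5, -0.2, -0.4]
grip_width: 0.0093
grip_force: 40.0
[ 0.0008 -0.0012  0.2392] [ 0.79052422 -0.03100844  1.92514118] [-3.13867016 -0.51682139  2.82201859]
```

```bash
python3 -m jog '[[0,0,0.4,0,0,0],[0,0,0.8,0,0,0],[0,0,1.2,0,0,0],[0,0,1.5,0,0,0],[0,0,1.5,0,0,0]]'; python3 - <<'E'
from h import *
p,r=pose(); o=ctrl.get_obs(); print((r.inv().apply(np.array([.591,-.2027,.0887])-p)*1000).round(1),r.inv().apply(o["force"]).round(1),r.inv().apply(o["moment"]).round(2),r.as_euler("xyz").round(4))
E
```

```text
time_s: 11.45
ee_pos: [0.697, -0.2368, 0.2814]
eef_rot: [-3.138, -0.519, 2.821]
force: [-0.8, -2.4, -1.3]
grip_width: 0.0097
grip_force: 40.0
[  1.1  -0.4 222.6] [-0.7 -2.5  1.2] [ 0.39 -0.48 -0.04] [-3.1382 -0.5188  2.8209]
```

```bash
python3 -m jog '[[0,-0.05,0.3,0,0.004,0],[0,-0.05,0.6,0,0.004,0],[0,-0.05,0.8,0,0.004,0],[0,-0.05,0.8,0,0.004,0]]'; python3 - <<'E'
from h import *
p,r=pose(); o=ctrl.get_obs(); print((r.inv().apply(np.array([.591,-.2027,.0887])-p)*1000).round(1),r.inv().apply(o["force"]).round(1),r.inv().apply(o["moment"]).round(2),r.as_euler("xyz").round(4))
E
```

```text
time_s: 11.85
ee_pos: [0.6933, -0.236, 0.2758]
eef_rot: [-3.138, -0.52, 2.821]
force: [4.2, -4.0, 7.4]
grip_width: 0.01
grip_force: 40.0
[  0.3   0.  215.8] [-0.9 -2.5 -9. ] [ 0.48 -0.46 -0.03] [-3.1383 -0.5204  2.8211]
```

```bash
python3 -m jog '[[0,0,0.2,0,0.003,0],[0,0,0.4,0,0.003,0],[0,0,0.6,0,0.003,0],[0,0,0.75,0,0.003,0],[0,0,0.75,0,0.003,0]]' 0 60; python3 - <<'E'
from h import *
p,r=pose(); o=ctrl.get_obs(); print((r.inv().apply(np.array([.591,-.2027,.0887])-p)*1000).round(1),r.inv().apply(o["force"]).round(1),r.inv().apply(o["moment"]).round(2),r.as_euler("xyz").round(4))
E
```

```text
time_s: 12.35
ee_pos: [0.6896, -0.2345, 0.2679]
eef_rot: [-3.139, -0.526, 2.822]
force: [0.9, -1.2, 1.7]
grip_width: 0.0097
grip_force: 60.0
[ -0.4  -0.4 207. ] [-0.2 -0.8 -2.1] [-0.06 -0.41 -0.06] [-3.1392 -0.5261  2.8217]
```

```bash
python3 -m jog '[[0,0,0.1,0,0,0],[0,0,0.2,0,0,0],[0,0,0.3,0,0,0],[0,0,0.3,0,0,0]]'; python3 - <<'E'
from h import *
p,r=pose(); o=ctrl.get_obs(); print((r.inv().apply(np.array([.591,-.2027,.0887])-p)*1000).round(1),r.inv().apply(o["force"]).round(1),r.inv().apply(o["moment"]).round(2),r.as_euler("xyz").round(4))
E
```

```text
time_s: 12.75
ee_pos: [0.6886, -0.2343, 0.268]
eef_rot: [-3.139, -0.521, 2.821]
force: [8.3, -3.2, 16.2]
grip_width: 0.0099
grip_force: 60.1
[-3.000e-01 -2.000e-01  2.066e+02] [  0.3  -0.5 -18.5] [-0.47 -0.3  -0.07] [-3.1391 -0.5212  2.8214]
```

```bash
python3 -m jog '[[0,0,0.1,0,0,0],[0,0,0.2,0,0,0],[0,0,0.2,0,0,0]]'; python3 -m jog '[[0,0,-0.3,0,0,0],[0,0,-0.6,0,0,0],[0,0,-0.7,0,0,0],[0,0,-0.7,0,0,0]]'; python3 - <<'E'
from h import *
p,r=pose(); o=ctrl.get_obs(); print((r.inv().apply(np.array([.591,-.2027,.0887])-p)*1000).round(1),r.inv().apply(o["force"]).round(1),r.inv().apply(o["moment"]).round(2))
E
```

```text
time_s: 13.05
ee_pos: [0.6881, -0.234, 0.2684]
eef_rot: [-3.139, -0.517, 2.821]
force: [14.8, -6.0, 25.5]
grip_width: 0.0095
grip_force: 60.1
time_s: 13.45
ee_pos: [0.6905, -0.2348, 0.2686]
eef_rot: [-3.139, -0.528, 2.822]
force: [-1.8, 1.4, -2.4]
grip_width: 0.0096
grip_force: 60.0
[ -0.3  -0.3 208.1] [0.6 0.8 3.2] [-0.21 -0.25  0.01]
```

The light pull took up only the 1.5 mm of play under the ledges, so the tabs have caught. I'll press the filter back flush and let go.

```bash
python3 -m jog '[[0,0,0.2,0,0,0],[0,0,0.35,0,0,0],[0,0,0.35,0,0,0]]'; python3 -m jog '[[0,0,-0.1,0,0,0],[0,0,-0.1,0,0,0],[0,0,-0.1,0,0,0],[0,0,-0.1,0,0,0],[0,0,-0.1,0,0,0]]' 35 ; python3 -m jog '[[0,0,-2,0,0,0],[0,0,-4,0,0,0],[0,0,-7,0,0,0],[0,0,-10,0,0,0],[0,0,-13,0,0,0],[0,0,-13,0,0,0]]'; python3 - <<'E'
from h import *
w=ctrl.camera("wrist"); s=ctrl.camera("scene")
print(ctrl.get_obs()["qpos"][2])
a=cv2.resize(w["img"][170:350,200:440],(400,300)); b=cv2.resize(w["img"],(400,300)); d=cv2.resize(s["img"][225:375,160:360],(400,300)); e=cv2.resize(s["img"][225:375,320:520],(400,300))
cv2.imwrite("pics/end.png",np.vstack([np.hstack([a,b]),np.hstack([d,e])]))
np.savez("pics/w6.npz",**w)
E
```

```text
time_s: 13.75
ee_pos: [0.6891, -0.2345, 0.268]
eef_rot: [-3.139, -0.523, 2.821]
force: [3.8, -1.5, 5.4]
grip_width: 0.0093
grip_force: 60.0
time_s: 14.25
ee_pos: [0.6894, -0.2346, 0.2674]
eef_rot: [-3.139, -0.526, 2.821]
force: [0.5, -0.2, -0.1]
grip_width: 0.0328
grip_force: 0.0
time_s: 14.85
ee_pos: [0.7518, -0.2549, 0.383]
eef_rot: [-3.138, -0.52, 2.821]
force: [-0.2, -0.3, -1.0]
grip_width: 0.0332
grip_force: 0.0
0.29579324017115066
```

View pics/end.png

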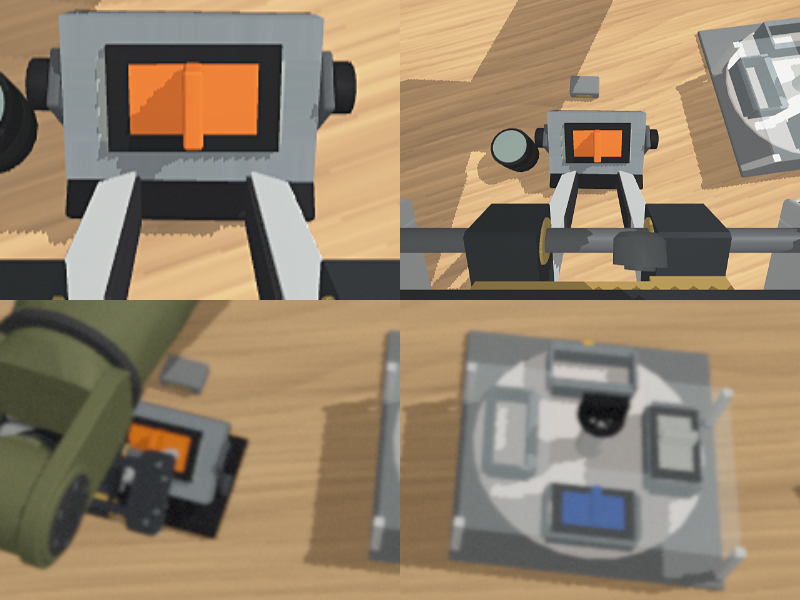

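The orange filter sits flush and centred on the lamp face (composite at 193,98). Blue (597,508) and white (673,443) are still in their pockets, the battery and lens haven't moved, and the gripper is clear.

```bash
python3 -m jog '[[0,0,0,0,0,0],[0,0,0,0,0,0],[0,0,0,0,0,0],[0,0,0,0,0,0]]'; python3 -c "
from station import ctrl; print(ctrl.hand_in())"
```

```text
time_s: 15.35
ee_pos: [0.7514, -0.2547, 0.38]
eef_rot: [-3.139, -0.526, 2.821]
force: [0.5, -0.7, 0.4]
grip_width: 0.0328
grip_force: 0.0
the job is handed in; nothing more can be done
None
```

The job is handed in at about 15 s: the orange filter was turned to the yellow mark, taken out, and pressed into the lamp face until it snapped in flush (it held under a light pull); the other filters, battery and lens were left in place.

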